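# Fit the T-bolt to the lens carriage

## Task

Take the long-bar T-bolt out of the parts bin, drop its foot into the T-slot of the rail in front of the lens carriage, slide it home into the carriage's notch and give it a quarter turn, so that its bar lies square across the rail and it stands locked there on its own. The lens carriage is already aligned, so do not push it along, and leave the other parts in the bin.

Things in the scene. Friction and masses are not known exactly. Their poses are not given: they have to be found in the camera images.
- t_bolt_grip (a point): Centre of the grip bar of the T-bolt to fit, 79 mm above the bolt's underside. Bare steel bolt, 88 mm tall, about 0.25 kg, standing in the bin. Bar 64 mm long (x), 13 mm thick (y), 18 mm high (70 to 88 mm above the underside), parallel to the foot; z points up the bolt.
- t_bolt: The same bolt, origin at the centre of its underside, axes as t_bolt_grip. From the bottom: flat foot 52 mm long (x), 20 mm wide (y), 9 mm high; round neck 16 mm in diameter up to 30.5 mm; round collar 37 mm in diameter, 30.5 to 36.5 mm; stem 14 mm in diameter up to the bar at 70 mm.
- rail: Fixed aluminium rail, 420 mm long (x, away from the robot), 90 wide (y), 30 high; origin at the centre below. T-slot along its middle, open upward and at both ends: mouth 24 mm wide, 23 to 30 mm above the bench; below it an undercut 66 mm wide, floor 10 mm above the bench. The foot passes the mouth only lengthwise; below it turns freely, either way. Smooth: friction about 0.2.
- slot_end (a point): Middle of the slot's mouth at the rail's near end, on the rail's top face (30 mm above the bench), axes as the rail.
- notch (a point): Where the bolt's axis belongs, at rail-top height, axes as the rail: in the notch of the lens carriage, a dark steel plate 8 mm thick on the rail. Notch 20 mm wide, open toward the robot: plate edge 23 mm in front of this point, closed end 9 mm behind it. The foot cannot pass it from above; with the foot on the slot floor the collar clears the plate by 2 mm.
- carriage (a joint): Position of the lens carriage along the rail (m, grows away from the robot). Only friction holds it: it slides if pushed with more than about 7 N. It carries a lens on a post 80 mm behind the notch point; nothing taller than the plate lies nearer than 60 mm to that point; lens top 133 mm above the bench.
- bin_floor (a point): Centre of the inner floor of the parts bin, 4 mm above the bench. Fixed open bin, 150 mm (x) x 250 mm (y), 45 mm high, walls 4 mm.
- knob_bolt_grip (a point): Centre of the round knob of another bolt in the bin (knob 40 mm in diameter, bolt 84 mm tall, round foot 44 mm in diameter). Stays in the bin. This point is 75 mm above its underside.
- short_bolt_grip (a point): Centre of the short grip bar (40 mm long, 13 mm thick) of another bolt in the bin, 66 mm tall with a round foot 44 mm in diameter. Stays in the bin. This point is 58 mm above its underside.
- fork_a_mid (a point): Centre of a black clamping fork lying in the bin, 60 x 28 x 10 mm. Stays in the bin.
- fork_b_mid (a point): Centre of a second such fork in the bin, 60 x 28 x 10 mm. Stays in the bin.
- rod_mid (a point): Centre of a steel post lying in the bin, 75 mm long, 13 mm in diameter. Stays in the bin.
There are look-alikes about, which are no part of the job. Leave any orange look-alike of the t_bolt alone.

How it is judged (in metres and radians):
On the way:
1. The T-bolt's foot is down in the rail's T-slot (height (world z) of t_bolt below 0.016 m and y of t_bolt in the frame of rail between -0.006 and 0.006 m and x of t_bolt in the frame of notch below -0.02 m and x of t_bolt in the frame of slot_end above 0 m), for 0.1 s.
At the end, for the whole second after the job is handed in: The T-bolt stands released and at rest, its foot on the slot floor (origin 6 to 16 mm above the bench) and within 6 mm of the notch point along and across the rail, bar within 15 degrees of square across the rail, upright within 10 degrees; carriage within 6 mm of its start; other parts in the bin (x of t_bolt in the frame of notch between -0.006 and 0.006 m and y of t_bolt in the frame of notch between -0.006 and 0.006 m and height (world z) of t_bolt between 0.006 and 0.016 m and angle between the x axis of t_bolt and the y axis of rail, either way round below 0.26 rad and angle between t_bolt's own z axis and vertical below 0.17 rad and linear speed of t_bolt below 0.02 m/s); the robot touches nothing.
It fails at once if the lens carriage is pushed more than 6 mm from where it stood (distance of notch from where it was at the start of the episode above 0.006 m).
It fails at once if another part is taken out of the bin (horizontal distance between any of knob_bolt_grip, short_bolt_grip, fork_a_mid, fork_b_mid, rod_mid and bin_floor above 0.16 m).
It also fails if it takes over 58 s, if anything falls off the work surface, if the arm or the gripper's body presses on something with over 40 N, if the wrist force passes 120 N, or if a joint passes its speed limit or range.

## Robot

A 7-joint arm with a two-finger parallel gripper is mounted at the origin on a cart in front of the work surface, level with it; the furniture and walls round the work are solid. World frame = base frame: x ahead of the robot, y to its left, z up, the work surface at z = 0. Lengths are in mm, angles in rad, forces in N, time in s.
With the tool pointing down it reaches from about 425 to 950 mm from the base axis. Payload 16.7 kg.
Tool frame: the origin (TCP) lies at the very end of the fingers, on their centre line; the grasp point (between the pads) lies 19 mm behind it; z points along the fingers, y is the line along which they close (so a half turn about z gives the same grasp; the last joint's range is limited). The gripper opens to 94 mm and grips with 3 to 60 N. Pads are 16 mm wide; open, the fingers measure 119 mm over their backs; the gripper's body (75 mm by 177 mm) begins 78 mm behind the grasp point.
Start: joints at [1.099, 0.426, 0.074, 1.606, -0.034, 1.111, -0.067], TCP at [213.454, -640.322, 205.467] pointing down, gripper open.
Joint ranges: [-2.85, 2.85], [-0.5, 2.14], [-1.23, 1.37], [0.21, 2.46], [-1.02, 4.16], [0.16, 2.05], [-2.73, 2.73]. Speed limits (rad/s): [1.89, 1.89, 2.39, 2.39, 3.01, 3.01, 3.01].

## Interface

Orientations are given as a rotation vector (axis times angle).
In Python, from plant import env, vision, ticket gives the robot as it stands.
- The arm moves only by the shell command python3 -m inch 'ROWS'. ROWS is JSON, a list that holds one entry, the list of rows, each a list of 7 numbers: the opening, from -1 (shut) to 1 (fully open), then the shift along the tool's x, y, z scaled (see below), then the turn, a rotation vector about the tool's x, y, z scaled (see below). In form: [[[fingers, x, y, z, rx, ry, rz], ...]]. A call has 1 to 10 rows; each row shifts and turns the commanded pose from where the row before left it, along the tool's axes as they then stand; what a row does not reach is not made up. The controller multiplies each number of a shift by 0.04 m and each number of a turn by 4 degrees. A row lasts 1/10 s, in which the tool goes at most 50 mm and 8.59 degrees, less where a joint would pass 70% of its speed; a pose out of reach is approached as far as the arm can. A call with a number of a shift or a turn outside -1 to 1 is refused whole. A call with a gripper value outside its range is refused whole. The fingers move at their own pace and stop on an object; the grip force is fixed at half the most. Time passes only in rows, so rows that do not move let the fingers close. It gives the time, the measured TCP pose, the force, the opening and the grip force at its end, in the units of the state.
- env.read_state(): the state, without advancing time (a new reading comes with each control period).
- vision.snapshot(name): name is "scene" or "top"; returns (picture, depth): 400x640x3 uint8, red, green, blue; 400x640 float32, mm along the optical axis (not along the pixel's ray), 0 where there is no reading.
- vision.get_calibration(name): a dict with "fx", "fy", "cx", "cy" (pixels), "pose" (4x4, takes a point from camera to world coordinates). Camera axes: x right, y down, z forward; pixel columns grow to the right and rows downward; lengths in mm; the calibration is good to about 2 mm. A picture is of the moment at which its call begins. get_calibration takes no time and is no camera call.
- ticket.close_job(): hands the job in; it is judged then, once.
The state is a dict: "t": time; "joint_positions": joint angles; "qd": joint speeds; "tau": joint torques, N m; "tool_pos": TCP position; "tcp_rot": TCP orientation; "wrist_force": force on the tool from outside, world axes, zero at the start; "ft_torque": the same for the moment, N m; "grip_width": opening from 0.0 (shut) to 1.0 (fully open); "gripper_force": force on a finger pad.
Only numpy, scipy, OpenCV 4.12 (cv2) and the standard library are available. Lean on these libraries where they do the work, as an engineer would, in place of code of your own. Each camera call takes 0.05 s, during which the arm holds its last target. There are 200 camera calls.

## Working session

There is one attempt and no reset: what is moved stays moved. The work goes in short steps, Python scripts to look and compute and a shell command to move; the robot and the scene stay as the last step left them, time stands still between calls to the robot, and variables do not carry over. Pictures are saved under pics/ and viewed, at most 10 in all, crops included, and the job is handed in when it is done.

```bash
mkdir -p pics; ls; cat > h.py <<'E'
import numpy as np, cv2
from plant import env, vision, ticket
def snap(n,save=None):
    p,d=vision.snapshot(n)
    if save: cv2.imwrite(f'pics/{save}.png',p[:,:,::-1])
    return p,d
def ray(c,u,v):
    P=np.array(c['pose']);r=P[:3,:3]@np.array([(u-c['cx'])/c['fx'],(v-c['cy'])/c['fy'],1]);return P[:3,3],r
def plane(c,u,v,z):
    o,r=ray(c,u,v);return o+r*(z-o[2])/r[2]
def cloud(c,d):
    v,u=np.mgrid[:d.shape[0],:d.shape[1]];P=np.array(c['pose'])
    X=np.stack([(u-c['cx'])/c['fx']*d,(v-c['cy'])/c['fy']*d,d],-1)@P[:3,:3].T+P[:3,3]
    X[d==0]=np.nan;return X
E
python3 - <<'E'
from h import *
print(env.read_state())
for n in('scene','top'):
    p,d=snap(n,n+'0');np.savez(f'{n}0.npz',p=p,d=d);c=vision.get_calibration(n);print(n,c)
E
```

```text
pics
{'t': 0.0, 'joint_positions': array([ 1.09946756,  0.42670702,  0.07386361,  1.60661037, -0.03410636,
        1.11080314, -0.06710333]), 'qd': array([ 0.00071088, -0.00045858, -0.00114302,  0.0001271 ,  0.00093333,
        0.00206299,  0.00041908]), 'tau': array([ 1.12519785e-04, -9.35821724e+01,  3.66696060e+00, -4.54185784e+01,
       -4.88379796e-02,  2.01865582e-02,  8.59412739e-05]), 'tool_pos': array([ 213.32833398, -639.93716388,  204.79118244]), 'tcp_rot': array([-3.09980159e+00, -5.03074216e-01,  4.59974929e-04]), 'wrist_force': array([ 0.68457465, -0.11382226, -0.51531344]), 'ft_torque': array([-0.00151265,  0.07890131, -0.01268317]), 'gripper_force': 0.0, 'grip_width': 1.0015580716484649}
scene {'fx': 514.3237995056339, 'fy': 514.3237995056339, 'cx': 318.1668565582074, 'cy': 200.05139661783565, 'pose': array([[-4.93555506e-01, -6.03418702e-01,  6.26329651e-01,
        -2.07016623e+02],
       [-8.69647187e-01,  3.51354902e-01, -3.46790286e-01,
         3.30239290e+02],
       [-1.08042491e-02, -7.15846075e-01, -6.98174524e-01,
         8.41554240e+02],
       [ 0.00000000e+00,  0.00000000e+00,  0.00000000e+00,
         1.00000000e+00]])}
top {'fx': 479.6636017654218, 'fy': 479.6636017654218, 'cx': 319.9985856698828, 'cy': 202.1126965901631, 'pose': array([[-1.27122776e-02, -9.97115576e-01,  7.48259672e-02,
         3.97803104e+02],
       [-9.99910133e-01,  1.23579161e-02, -5.19692083e-03,
        -6.16109653e+01],
       [ 4.25723769e-03, -7.48853075e-02, -9.97183066e-01,
         1.16479468e+03],
       [ 0.00000000e+00,  0.00000000e+00,  0.00000000e+00,
         1.00000000e+00]])}
```

View pics/scene0.png

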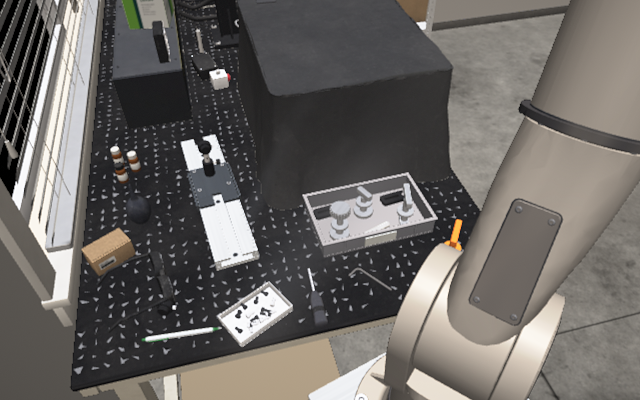

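View pics/top0.png

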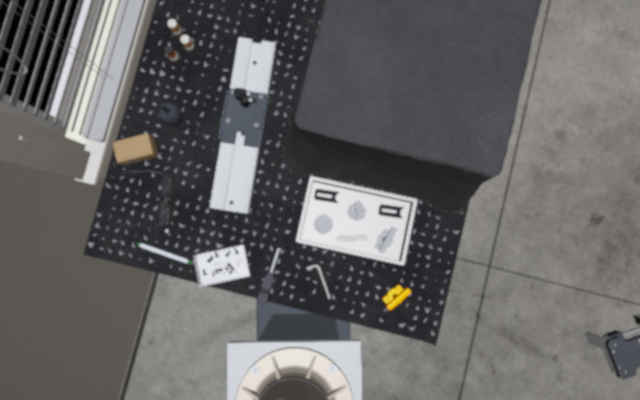

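The scene view shows the bin with the knob bolt at (340,212), a bolt at (363,198) and a bolt at (406,195). The orange look-alike is at (455,235) and the rail runs (235,240) to (205,150), with the carriage plate around (213,185). In the top view, the three bolts are the knob at (323,224), a bar at (357,211) and a bar at (386,240). Next I'll enlarge both bin views and measure heights.

```bash
python3 - <<'E'
from h import *
a=np.load('scene0.npz');b=np.load('top0.npz')
A=cv2.resize(a['p'][165:260,295:445],None,fx=5,fy=5,interpolation=2)[:,:,::-1]
B=cv2.resize(b['p'][172:270,290:425],None,fx=5,fy=5,interpolation=2)[:,:,::-1]
C=np.zeros((590,800,3),np.uint8);
A=cv2.resize(A,(400,253));B=cv2.resize(B,(400,290))
R=cv2.resize(b['p'][30:220,195:290][:,:,::-1],(290,580),interpolation=2)
C[:253,:400]=A;C[260:550,:400]=B;C[:580,405:695]=R
cv2.imwrite('pics/crop1.png',C)
for n,q in(('scene',a),('top',b)):
    c=vision.get_calibration(n);X=cloud(c,q['d'])
    pts=[(406,186),(363,192),(340,207),(408,205)] if n=='scene' else [(386,240),(357,211),(323,224),(352,238),(397,297),(232,170),(253,60),(242,120),(420,100),(500,150),(320,110)]
    for u,v in pts: print(n,(u,v),X[v,u].round(1))
E
```

```text
scene (406, 186) [ 409.6 -227.2   90.3]
scene (363, 192) [ 457.7 -149.8   70.1]
scene (340, 207) [430.2 -74.1  85.8]
scene (408, 205) [ 362.9 -198.    87.5]
top (386, 240) [ 391.7 -213.4   92. ]
top (357, 211) [ 458.7 -151.8   67.7]
top (323, 224) [429.3 -73.3  87.5]
top (352, 238) [ 397.1 -143.2   12. ]
top (397, 297) [ 264.5 -236.5   81.4]
top (232, 170) [565.2 144.7  10.1]
top (253, 60) [840.5  94.1   3.8]
top (242, 120) [680.5 115.7  39.9]
top (420, 100) [ 656.8 -258.5  272.2]
top (500, 150) [ 557.7 -403.8  279.8]
top (320, 110) [639.1 -68.5 274.2]
```

View pics/crop1.png

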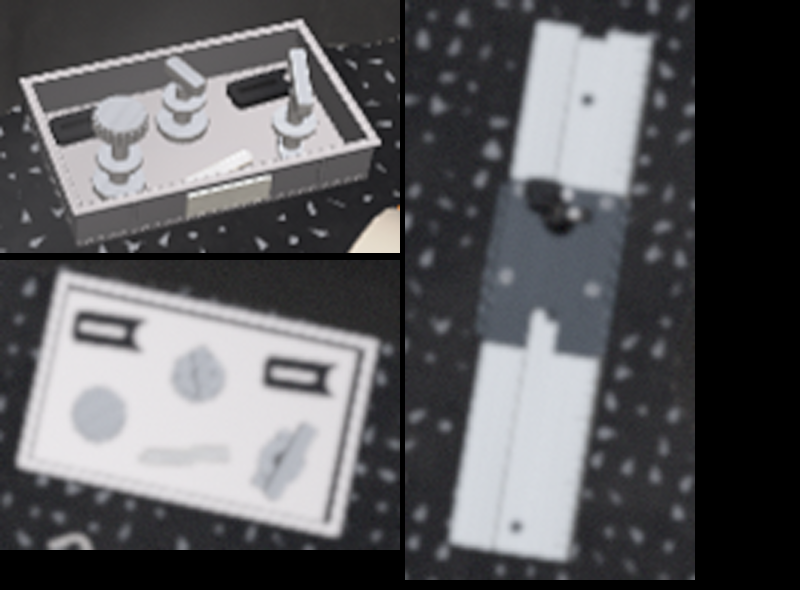

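The crop confirms the candidates. The bolt at top (386,240), scene (406,186), is bare steel and about 90 mm high, with a long bar and an oblong foot, so it is the T-bolt. (357,211) is the short bolt (68 mm high, round foot), (323,224) is the round knob, and (397,297) is the orange look-alike. The rail's slot and the carriage notch show clearly in the top view.

```bash
cat > m.py <<'E'
from h import *
def rect(P): # centre, yaw of long axis deg, size
    (c,(w,h),a)=cv2.minAreaRect((P[:,:2]).astype(np.float32))
    if w<h: a+=90;w,h=h,w
    return np.round(c,1),round((a+90)%180-90,1),round(w,1),round(h,1)
E
python3 - <<'E'
from m import *
Q={}
for n in('scene','top'):
    q=np.load(n+'0.npz');c=vision.get_calibration(n);X=cloud(c,q['d']);Q[n]=X
    x,y,z=X[...,0],X[...,1],X[...,2]
    s=(abs(x-392)<55)&(abs(y+213)<50)&(z>78)&(z<105)
    v,u=np.nonzero(s);print(n,'bar',rect(X[s]),np.median(z[s]),s.sum(),'pix',u.mean().round(1),v.mean().round(1),u.min(),u.max(),v.min(),v.max())
    g=(x>440)&(x<960)&(y>30)&(y<240)
    s=g&(z>26)&(z<33);print('rail',rect(X[s]),np.median(z[s]),s.sum())
    s=g&(z>34)&(z<43);print('plate',rect(X[s]),np.median(z[s]),s.sum())
    s=g&(z>50);print('lens',X[s].min(0),X[s].max(0)) if s.any() else 0
    s=g&(z>5)&(z<16);print('floor?',rect(X[s]) ,s.sum())
    s=(z>150)&(z<285)&(x>300)&(x<900)&(y<50)&(y>-480)
    for yy in range(-450,50,50):
        t=s&(abs(y-yy)<15)
        if t.any(): print('box',yy,np.nanmin(x[t]).round(),end=' ')
    print()
# intensity mask in top for rail
p=np.load('top0.npz')['p'];hsv=cv2.cvtColor(p,cv2.COLOR_RGB2HSV)
m=((hsv[...,2]>150)&(hsv[...,1]<40)).astype(np.uint8);m[:, :200]=0;m[:,290:]=0;m[:30]=0;m[225:]=0
c=vision.get_calibration('top')
for k in cv2.findContours(m,0,2)[0]:
    if cv2.contourArea(k)>300:
        P=np.array([plane(c,*q[0],30) for q in k]);print('col',rect(P),cv2.boxPoints(cv2.minAreaRect(P[:,:2].astype(np.float32))).round(1).tolist())
E
```

```text
scene bar (array([ 388.9, -216.5]), -31.3, 64.8, 13.4) 89.63027690919921 167 pix 407.5 195.9 403 412 184 208
rail (array([671.3, 117.6]), -8.0, 424.2, 101.0) 28.900276722393414 2359
plate (array([707.8, 110.8]), -9.5, 185.6, 101.8) 37.47718185658135 1488
lens [703.07736543  80.73956599  50.53862816] [731.46160203 123.73291969 133.86088357]
floor? (array([670. , 161.9]), -2.6, 423.2, 129.4) 979
box -450 617.0 box -400 491.0 box -350 494.0 box -300 508.0 box -250 527.0 box -200 542.0 box -150 558.0 box -100 571.0 box -50 580.0 box 0 602.0 
top bar (array([ 391.6, -216.1]), -31.1, 63.8, 12.9) 90.31158391958036 182 pix 386.9 240.0 378 396 227 253
rail (array([673.6, 117.2]), -9.1, 420.4, 102.7) 29.206872184318854 2935
plate (array([674.6, 117.1]), -9.9, 405.1, 103.0) 37.87987827066968 1901
lens [706.79415455  80.46600565  50.45143983] [730.08110225 124.25667298 134.78370223]
floor? (array([698.9, 136.9]), 1.4, 516.3, 204.3) 1284
box -450 628.0 box -400 493.0 box -350 498.0 box -300 514.0 box -250 530.0 box -200 546.0 box -150 561.0 box -100 574.0 box -50 585.0 box 0 609.0 
col (array([560.7, 134.9]), -9.2, 192.2, 92.8) [[458.3999938964844, 104.5], [648.0999755859375, 73.69999694824219], [662.9000244140625, 165.39999389648438], [473.29998779296875, 196.10000610351562]]
col (array([814.5,  92.5]), -9.2, 138.1, 92.3) [[738.9000244140625, 58.0], [875.2999877929688, 35.900001525878906], [890.0, 127.0], [753.7000122070312, 149.10000610351562]]
```

```bash
python3 - <<'E'
from m import *
yaw=np.radians(-9.3);e=np.array([np.cos(yaw),np.sin(yaw)]);nn=np.array([-e[1],e[0]]);O=np.array([674.2,115.9])
for n in('scene','top'):
    q=np.load(n+'0.npz');c=vision.get_calibration(n);P=np.array(c['pose']);g=cv2.cvtColor(q['p'],cv2.COLOR_RGB2GRAY)
    def pix(s,t,z):
        w=np.append(O+e*s+nn*t,z);k=P[:3,:3].T@(w-P[:3,3]);return np.float32([c['fx']*k[0]/k[2]+c['cx'],c['fy']*k[1]/k[2]+c['cy']])
    def prof(S,T,z):
        m=np.array([[pix(s,t,z) for t in T] for s in S]);return cv2.remap(g,m[...,0],m[...,1],1)
    S=np.arange(-60,40,3.)
    for z,T in((30,[-32,-26,-20]),(30,[20,26,32]),(38,[-2,0,2])): print(n,z,T[0],list(zip(S.astype(int).tolist(),prof(S,T,z).mean(1).astype(int).tolist())))
    # lateral: rail edges and notch sides
    T=np.arange(-54,55,3.)
    print('lat rail',list(zip(T.astype(int).tolist(),prof(np.arange(-180,-60,10.),T,30).mean(0).astype(int).tolist())))
    T=np.arange(-20,21,2.)
    print('lat notch38',list(zip(T.astype(int).tolist(),prof(np.arange(-15,0,3.),T,38).mean(0).astype(int).tolist())))
E
```

```text
scene 30 -32 [(-60, 246), (-57, 245), (-54, 200), (-51, 89), (-48, 53), (-45, 78), (-42, 89), (-39, 90), (-36, 89), (-33, 88), (-30, 89), (-27, 89), (-24, 89), (-21, 89), (-18, 89), (-15, 88), (-12, 88), (-9, 88), (-6, 89), (-3, 89), (0, 88), (3, 93), (6, 101), (9, 108), (12, 112), (15, 104), (18, 93), (21, 87), (24, 88), (27, 89), (30, 88), (33, 89), (36, 89), (39, 89)]
scene 30 20 [(-60, 245), (-57, 243), (-54, 200), (-51, 97), (-48, 54), (-45, 77), (-42, 90), (-39, 90), (-36, 89), (-33, 88), (-30, 88), (-27, 89), (-24, 89), (-21, 88), (-18, 88), (-15, 90), (-12, 91), (-9, 91), (-6, 91), (-3, 91), (0, 91), (3, 93), (6, 104), (9, 114), (12, 115), (15, 105), (18, 93), (21, 91), (24, 92), (27, 92), (30, 92), (33, 92), (36, 92), (39, 91)]
scene 38 -2 [(-60, 244), (-57, 218), (-54, 160), (-51, 130), (-48, 177), (-45, 229), (-42, 243), (-39, 244), (-36, 246), (-33, 235), (-30, 179), (-27, 80), (-24, 58), (-21, 82), (-18, 91), (-15, 91), (-12, 91), (-9, 91), (-6, 90), (-3, 90), (0, 90), (3, 90), (6, 91), (9, 91), (12, 90), (15, 91), (18, 91), (21, 91), (24, 90), (27, 91), (30, 91), (33, 9
[... 1740 characters left out ...]
), (27, 91), (30, 92), (33, 90), (36, 85), (39, 66)]
lat rail [(-54, 58), (-51, 67), (-48, 109), (-45, 164), (-42, 197), (-39, 208), (-36, 212), (-33, 213), (-30, 214), (-27, 214), (-24, 214), (-21, 215), (-18, 215), (-15, 216), (-12, 216), (-9, 216), (-6, 215), (-3, 215), (0, 215), (3, 215), (6, 215), (9, 209), (12, 202), (15, 207), (18, 212), (21, 213), (24, 213), (27, 214), (30, 214), (33, 214), (36, 215), (39, 214), (42, 206), (45, 174), (48, 110), (51, 55), (54, 46)]
lat notch38 [(-20, 90), (-18, 91), (-16, 91), (-14, 91), (-12, 91), (-10, 91), (-8, 90), (-6, 90), (-4, 91), (-2, 91), (0, 92), (2, 91), (4, 92), (6, 92), (8, 93), (10, 93), (12, 93), (14, 94), (16, 93), (18, 92), (20, 92)]
```

```bash
cat > plan.py <<'E'
# usage: plan.py x y z yaw_deg N  -> prints suggested numbers per row (tool axes), keeping tool vertical
import sys; from h import *
from scipy.spatial.transform import Rotation as R
def plan(T,yaw,N):
    s=env.read_state();p=s['tool_pos'].copy();q=R.from_rotvec(s['tcp_rot'])
    G=R.from_euler('z',yaw,degrees=True)*R.from_rotvec([np.pi,0,0])
    dr=(q.inv()*G).as_rotvec(degrees=True)
    print('t',s['t'],'pos',p.round(1),'delta',(T-p).round(1),'turn deg',dr.round(2))
    for i in range(N):
        sh=q.inv().apply((T-p)/(N-i))/40;rr=(q.inv()*G).as_rotvec(degrees=True)/(N-i)/4
        sh=sh.round(2);rr=rr.round(2);print(sh.tolist(),rr.tolist())
        p=p+q.apply(sh*40);q=q*R.from_rotvec(rr*4,degrees=True)
if __name__=='__main__':
    a=list(map(float,sys.argv[1:]));plan(np.array(a[:3]),a[3],int(a[4]))
E
python3 plan.py 391 -216 170 -31.2 14
```

```text
t 0.1 pos [ 213.3 -640.   204.9] delta [177.7 424.  -34.9] turn deg [-6.000e-02  3.000e-02  4.964e+01]
[0.54, -0.62, 0.06] [-0.0, 0.0, 0.89]
[0.5, -0.65, 0.06] [-0.0, 0.0, 0.89]
[0.46, -0.68, 0.06] [-0.0, 0.0, 0.89]
[0.42, -0.71, 0.06] [-0.0, 0.0, 0.89]
[0.37, -0.73, 0.06] [-0.0, 0.0, 0.88]
[0.33, -0.75, 0.06] [-0.0, 0.0, 0.89]
[0.28, -0.77, 0.07] [-0.0, 0.0, 0.88]
[0.23, -0.79, 0.06] [-0.0, 0.0, 0.89]
[0.18, -0.8, 0.07] [-0.0, 0.0, 0.88]
[0.13, -0.81, 0.06] [-0.0, 0.0, 0.89]
[0.08, -0.82, 0.07] [-0.0, 0.0, 0.88]
[0.03, -0.82, 0.06] [-0.0, 0.0, 0.89]
[-0.02, -0.82, 0.07] [-0.01, 0.01, 0.88]
[-0.07, -0.82, 0.06] [-0.0, 0.0, 0.89]
```

```bash
python3 -m inch '[[[1,0.54,-0.62,0,0,0,0.89],[1,0.5,-0.65,0,0,0,0.89],[1,0.46,-0.68,0,0,0,0.89],[1,0.42,-0.71,0,0,0,0.89],[1,0.37,-0.73,0,0,0,0.88],[1,0.33,-0.75,0,0,0,0.89],[1,0.28,-0.77,0,0,0,0.88],[1,0.23,-0.79,0,0,0,0.89],[1,0,0,0,0,0,0]]]'; python3 plan.py 391 -216 150 -31.2 8
```

```text
t: 1.0
tool_pos: [316.9, -394.6, 205.4]
tcp_rot: [-3.129, 0.269, -0.0]
wrist_force: [-0.3, 0.1, -0.4]
grip_width: 0.998
gripper_force: 0.0
t 1.0 pos [ 316.9 -394.6  205.4] delta [ 74.1 178.6 -55.4] turn deg [-7.000e-02  1.000e-02  2.137e+01]
[0.13, -0.59, 0.17] [-0.0, 0.0, 0.67]
[0.11, -0.59, 0.17] [-0.0, 0.0, 0.67]
[0.08, -0.6, 0.18] [-0.0, 0.0, 0.67]
[0.05, -0.6, 0.17] [-0.0, 0.0, 0.67]
[0.02, -0.6, 0.18] [-0.0, 0.0, 0.67]
[-0.01, -0.61, 0.17] [-0.01, 0.0, 0.66]
[-0.04, -0.6, 0.18] [-0.0, 0.0, 0.67]
[-0.06, -0.61, 0.17] [-0.01, 0.0, 0.66]
```

```bash
python3 -m inch '[[[1,0.13,-0.59,0.17,0,0,0.67],[1,0.11,-0.59,0.17,0,0,0.67],[1,0.08,-0.6,0.18,0,0,0.67],[1,0.05,-0.6,0.17,0,0,0.67],[1,0.02,-0.6,0.18,0,0,0.67],[1,-0.01,-0.61,0.17,0,0,0.66],[1,-0.04,-0.6,0.18,0,0,0.67],[1,-0.06,-0.61,0.17,0,0,0.66],[1,0,0,0,0,0,0]]]'; python3 plan.py 390.5 -216.2 64 -31.2 4
```

```text
t: 1.9
tool_pos: [390.4, -217.5, 149.1]
tcp_rot: [-3.025, 0.845, 0.002]
wrist_force: [0.2, -0.7, 0.4]
grip_width: 1.0
gripper_force: 0.0
t 1.9 pos [ 390.4 -217.5  149.1] delta [  0.1   1.3 -85.1] turn deg [-0.02  0.08 -0.  ]
[-0.0, -0.01, 0.53] [-0.0, 0.0, -0.0]
[-0.0, -0.01, 0.53] [-0.0, 0.01, -0.0]
[-0.01, -0.0, 0.53] [-0.0, 0.0, -0.0]
[-0.0, -0.01, 0.54] [-0.01, 0.01, -0.0]
```

```bash
python3 -m inch '[[[1,0,-0.01,0.53,0,0,0],[1,0,-0.01,0.53,0,0,0],[1,0,0,0.53,0,0,0],[1,0,-0.01,0.54,0,0,0],[1,0,0,0,0,0,0],[-1,0,0,0,0,0,0],[-1,0,0,0,0,0,0],[-1,0,0,0,0,0,0],[-1,0,0,0,0,0,0],[-1,0,0,0,0,0,0]]]'; python3 -m inch '[[[-1,0,0,0,0,0,0],[-1,0,0,0,0,0,0],[-1,0,0,-0.25,0,0,0],[-1,0,0,-0.25,0,0,0],[-1,0,0,0,0,0,0]]]'
```

```text
t: 2.9
tool_pos: [390.6, -218.7, 65.1]
tcp_rot: [3.025, -0.848, 0.001]
wrist_force: [0.2, 0.5, 0.0]
grip_width: 0.612
gripper_force: 0.0
t: 3.4
tool_pos: [391.3, -219.0, 86.3]
tcp_rot: [3.025, -0.848, 0.004]
wrist_force: [-1.0, 0.3, 0.2]
grip_width: 0.186
gripper_force: 0.0
```

The fingers are slower than I assumed, and I lifted before they had closed. I'll reopen a little, go back down, and close again.

```bash
python3 -m inch '[[[0,0,0,0,0,0,0],[0,0,0,0,0,0,0],[0,0,-0.05,0.25,0,0,0],[0,0,0,0.3,0,0,0],[0,0,0,0,0,0,0],[-1,0,0,0,0,0,0],[-1,0,0,0,0,0,0],[-1,0,0,0,0,0,0],[-1,0,0,0,0,0,0],[-1,0,0,0,0,0,0]]]'; python3 -m inch '[[[-1,0,0,0,0,0,0],[-1,0,0,0,0,0,0],[-1,0,0,0,0,0,0],[-1,0,0,0,0,0,0]]]'; python3 - <<'E'
from m import *
p,d=snap('top');c=vision.get_calibration('top')
p,d=snap('scene','grasp')
cv2.imwrite('pics/grasp.png',cv2.resize(p[100:260,295:495],None,fx=3,fy=3)[:,:,::-1])
E
```

```text
t: 4.4
tool_pos: [391.5, -217.0, 62.9]
tcp_rot: [3.025, -0.848, 0.0]
wrist_force: [0.3, -1.6, 0.6]
grip_width: 0.138
gripper_force: 30.0
t: 4.8
tool_pos: [391.5, -217.0, 62.8]
tcp_rot: [3.025, -0.848, 0.0]
wrist_force: [-1.8, -0.4, 3.9]
grip_width: 0.137
gripper_force: 30.0
```

View pics/grasp.png

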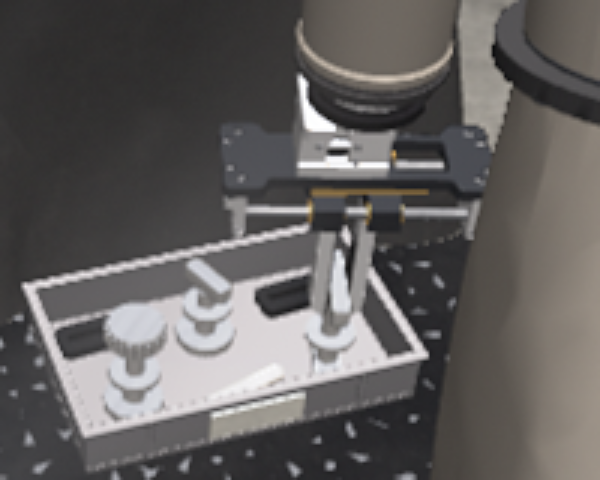

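The fingers grip the bar at crop (340,280) at 30 N and the bolt is still upright. Now I'll lift and carry it.

```bash
python3 -m inch '[[[-1,0,0,-0.4,0,0,0],[-1,0,0,-0.8,0,0,0],[-1,0,0,-0.8,0,0,0],[-1,0,0,-0.75,0,0,0],[-1,0,0,0,0,0,0]]]'; python3 plan.py 460 20 172 -20 9
```

```text
t: 5.4
tool_pos: [393.0, -217.4, 175.7]
tcp_rot: [3.024, -0.848, 0.008]
wrist_force: [0.9, 0.4, -3.8]
grip_width: 0.139
gripper_force: 30.0
t 5.4 pos [ 393.  -217.4  175.7] delta [ 67.  237.4  -3.7] turn deg [ -0.02  -0.28 -11.33]
[-0.18, -0.66, 0.01] [-0.0, -0.01, -0.31]
[-0.17, -0.66, 0.01] [-0.0, -0.01, -0.32]
[-0.16, -0.67, 0.01] [-0.0, -0.01, -0.31]
[-0.14, -0.67, 0.01] [-0.0, -0.01, -0.32]
[-0.13, -0.67, 0.01] [-0.0, -0.01, -0.31]
[-0.11, -0.68, 0.01] [-0.0, -0.01, -0.32]
[-0.09, -0.68, 0.01] [-0.0, -0.0, -0.31]
[-0.08, -0.68, 0.01] [-0.0, -0.01, -0.32]
[-0.07, -0.68, 0.01] [-0.01, -0.0, -0.31]
```

```bash
python3 -m inch '[[[-1,-0.18,-0.66,0.01,0,0,-0.31],[-1,-0.17,-0.66,0.01,0,0,-0.32],[-1,-0.16,-0.67,0.01,0,0,-0.31],[-1,-0.14,-0.67,0.01,0,0,-0.32],[-1,-0.13,-0.67,0.01,0,0,-0.31],[-1,-0.11,-0.68,0.01,0,0,-0.32],[-1,-0.09,-0.68,0,0,0,-0.31],[-1,-0.08,-0.68,0,0,0,-0.32],[-1,-0.07,-0.68,0,0,0,-0.31],[-1,0,0,0,0,0,0]]]'; python3 plan.py 565.7 134.2 150 -9.3 7
```

```text
t: 6.4
tool_pos: [458.3, 23.9, 169.3]
tcp_rot: [-3.094, 0.538, 0.002]
wrist_force: [0.1, -0.2, -3.3]
grip_width: 0.141
gripper_force: 30.0
t 6.4 pos [458.3  23.9 169.3] delta [107.4 110.3 -19.3] turn deg [ -0.07   0.07 -10.42]
[0.23, -0.5, 0.07] [-0.0, 0.0, -0.37]
[0.24, -0.49, 0.07] [-0.0, 0.0, -0.37]
[0.25, -0.49, 0.07] [-0.0, 0.0, -0.37]
[0.27, -0.48, 0.07] [-0.0, 0.0, -0.37]
[0.28, -0.47, 0.07] [-0.01, 0.01, -0.37]
[0.29, -0.47, 0.07] [-0.0, 0.0, -0.38]
[0.3, -0.46, 0.06] [-0.01, 0.01, -0.37]
```

```bash
python3 -m inch '[[[-1,0.23,-0.5,0.07,0,0,-0.37],[-1,0.24,-0.49,0.07,0,0,-0.37],[-1,0.25,-0.49,0.07,0,0,-0.37],[-1,0.27,-0.48,0.07,0,0,-0.37],[-1,0.28,-0.47,0.07,0,0,-0.37],[-1,0.29,-0.47,0.07,0,0,-0.38],[-1,0.3,-0.46,0.06,0,0,-0.37],[-1,0,0,0,0,0,0],[-1,0,0,0,0,0,0]]]'; python3 plan.py 565.7 134.2 100 -9.3 2
python3 - <<'E'
from m import *
p,d=snap('scene')
cv2.imwrite('pics/above.png',cv2.resize(p[110:280,150:310],None,fx=3.5,fy=3.5)[:,:,::-1])
E
```

```text
t: 7.3
tool_pos: [565.3, 129.6, 149.8]
tcp_rot: [3.13, -0.263, -0.003]
wrist_force: [-0.0, -0.4, -2.9]
grip_width: 0.136
gripper_force: 30.0
t 7.3 pos [565.3 129.6 149.8] delta [  0.4   4.6 -49.8] turn deg [ 0.04  0.12 -0.32]
[-0.0, -0.06, 0.62] [0.0, 0.02, -0.04]
[-0.01, -0.06, 0.62] [0.01, 0.01, -0.04]
```

View pics/above.png

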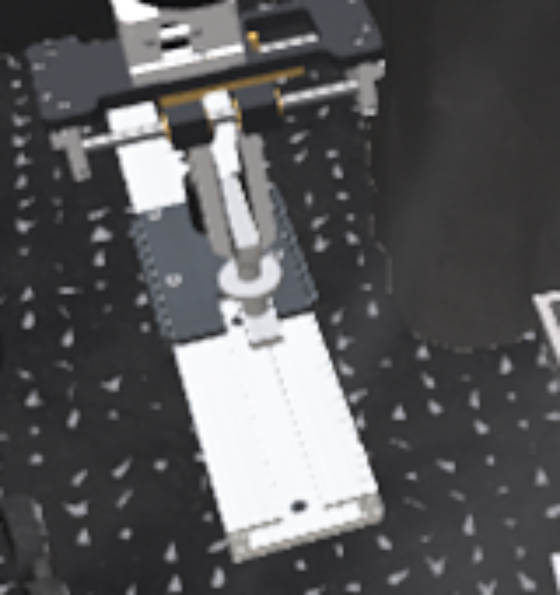

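The bolt hangs level over the rail with its foot end at crop (265,325), lengthwise along the slot. I'll correct 4.6 mm sideways and lower it to just above the mouth.

```bash
python3 -m inch '[[[-1,0,-0.06,0.5,0,0,-0.08],[-1,0,-0.06,0.4,0,0,0],[-1,0,0,0.4,0,0,0],[-1,0,0,0,0,0,0],[-1,0,0,0,0,0,0]]]'; python3 plan.py 565.7 134.2 80 -9.3 2
python3 - <<'E'
from m import *
p,d=snap('scene')
cv2.imwrite('pics/above2.png',cv2.resize(p[180:275,195:265],None,fx=6,fy=6,interpolation=2)[:,:,::-1])
p,d=snap('top');X=cloud(vision.get_calibration('top'),d)
E
```

```text
t: 7.85
tool_pos: [566.5, 134.5, 99.0]
tcp_rot: [3.131, -0.255, -0.001]
wrist_force: [-0.2, 0.2, -2.9]
grip_width: 0.136
gripper_force: 30.0
t 7.85 pos [566.5 134.5  99. ] delta [ -0.8  -0.3 -19. ] turn deg [ 0.02  0.05 -0.01]
[-0.01, 0.01, 0.24] [0.0, 0.01, -0.0]
[-0.01, 0.0, 0.23] [0.01, 0.0, -0.0]
```

View pics/above2.png

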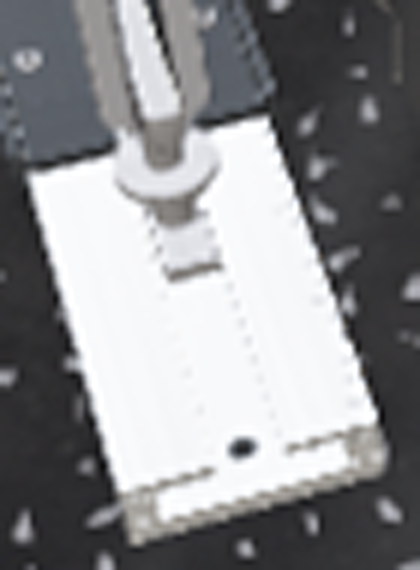

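```bash
python3 - <<'E'
from m import *
c=vision.get_calibration('scene')
yaw=np.radians(-9.3);e=np.array([np.cos(yaw),np.sin(yaw)]);nn=np.array([-e[1],e[0]]);O=np.array([674.2,115.9])
for k,z in(((165,280),40),((222,267),40),((187,372),30),((200,412),30),((232,300),30),((272,410),30),((215,468),30),((287,450),30),((130,490),30),((378,428),30),((30,172),30),((270,115),30)):
    w=plane(c,k[0]/6+195-.4,k[1]/6+180-.4,z)[:2]-O;print(k,(w@e).round(1),(w@nn).round(1))
s=env.read_state()['tool_pos'][:2]-O;print('tcp',s@e,s@nn)
E
```

```text
(165, 280) -132.3 11.0
(222, 267) -133.3 -9.4
(187, 372) -168.4 12.8
(200, 412) -188.0 12.7
(232, 300) -140.7 -10.0
(272, 410) -195.9 -10.8
(215, 468) -214.1 13.6
(287, 450) -215.1 -11.2
(130, 490) -213.3 42.6
(378, 428) -216.7 -42.8
(30, 172) -50.8 45.2
(270, 115) -53.0 -45.8
tcp -108.64716411711602 1.3742833932887244
```

In the image, the foot's centre sits at +0.8 mm and the slot mouth's at about +1.2 mm, so they line up. Lowering.

```bash
python3 -m inch '[[[-1,0,0,0.15,0,0,0],[-1,0,0,0.15,0,0,0],[-1,0,0,0.1,0,0,0],[-1,0,0,0,0,0,0]]]';python3 -m inch '[[[-1,0,0,0.1,0,0,0],[-1,0,0,0.1,0,0,0],[-1,0,0,0.05,0,0,0],[-1,0,0,0,0,0,0]]]'
```

```text
t: 8.35
tool_pos: [566.5, 134.8, 82.4]
tcp_rot: [3.131, -0.254, -0.002]
wrist_force: [-0.5, 0.3, -2.7]
grip_width: 0.14
gripper_force: 30.0
t: 8.75
tool_pos: [566.7, 134.8, 72.8]
tcp_rot: [3.131, -0.254, -0.001]
wrist_force: [-0.3, -0.8, -3.1]
grip_width: 0.135
gripper_force: 30.0
```

```bash
python3 -m inch '[[[-1,0,0,0.05,0,0,0],[-1,0,0,0,0,0,0]]]';python3 -m inch '[[[-1,0,0,0.03,0,0,0],[-1,0,0,0,0,0,0]]]';python3 -m inch '[[[-1,0,0,0.02,0,0,0],[-1,0,0,0,0,0,0]]]'; python3 plan.py 645.4 121.1 69.5 -9.3 5
```

```text
t: 8.95
tool_pos: [566.8, 134.9, 71.0]
tcp_rot: [-3.131, 0.254, 0.0]
wrist_force: [0.9, 0.3, -2.7]
grip_width: 0.139
gripper_force: 30.0
t: 9.15
tool_pos: [566.9, 134.9, 69.8]
tcp_rot: [-3.131, 0.254, 0.0]
wrist_force: [-0.1, 0.5, -2.7]
grip_width: 0.138
gripper_force: 30.0
t: 9.35
tool_pos: [566.8, 134.9, 69.0]
tcp_rot: [-3.131, 0.254, 0.0]
wrist_force: [0.1, -0.3, -2.7]
grip_width: 0.136
gripper_force: 30.0
t 9.35 pos [566.8 134.9  69. ] delta [ 78.6 -13.8   0.5] turn deg [-0.    0.    0.01]
[0.4, 0.0, -0.0] [-0.0, 0.0, 0.0]
[0.4, 0.01, -0.0] [-0.0, 0.0, 0.0]
[0.4, 0.0, -0.0] [-0.0, 0.0, 0.0]
[0.4, 0.01, -0.01] [-0.0, 0.0, 0.0]
[0.39, 0.0, -0.0] [-0.0, 0.0, 0.0]
```

```bash
python3 -m inch '[[[-1,0.2,0,0,0,0,0],[-1,0.35,0,0,0,0,0],[-1,0.35,0.01,0,0,0,0],[-1,0.2,0,0,0,0,0],[-1,0,0,0,0,0,0],[-1,0,0,0,0,0,0]]]'; python3 - <<'E'
from m import *
p,d=snap('scene')
cv2.imwrite('pics/notch.png',cv2.resize(p[140:230,180:260],None,fx=6,fy=6,interpolation=2)[:,:,::-1])
yaw=np.radians(-9.3);e=np.array([np.cos(yaw),np.sin(yaw)]);nn=np.array([-e[1],e[0]]);O=np.array([674.2,115.9])
s=env.read_state()['tool_pos'][:2]-O;print('tcp',s@e,s@nn)
E
```

```text
t: 9.95
tool_pos: [610.2, 127.4, 68.9]
tcp_rot: [-3.131, 0.254, 0.0]
wrist_force: [0.8, -0.6, -3.2]
grip_width: 0.135
gripper_force: 30.0
tcp -65.38977687169904 1.0640263359195448
```

View pics/notch.png

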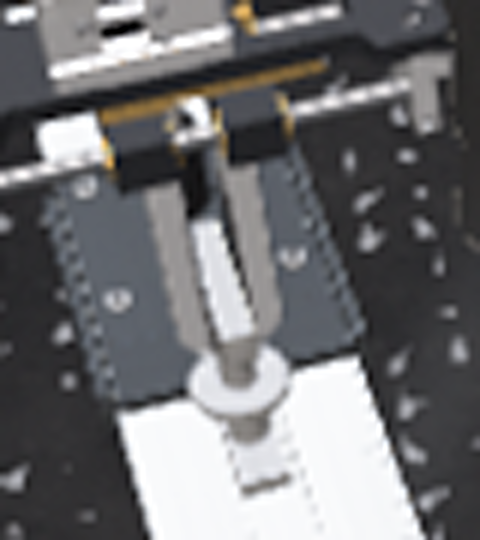

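The bolt stands in the slot just in front of the plate, with its collar at crop (240,380) and the notch hidden behind it. I'll get the notch's sideways position from the first images.

```bash
python3 - <<'E'
from m import *
yaw=np.radians(-9.3);e=np.array([np.cos(yaw),np.sin(yaw)]);nn=np.array([-e[1],e[0]]);O=np.array([674.2,115.9])
for n in('scene','top'):
    q=np.load(n+'0.npz');c=vision.get_calibration(n);P=np.array(c['pose']);g=cv2.cvtColor(q['p'],cv2.COLOR_RGB2GRAY)
    def pix(s,t,z):
        w=np.append(O+e*s+nn*t,z);k=P[:3,:3].T@(w-P[:3,3]);return np.float32([c['fx']*k[0]/k[2]+c['cx'],c['fy']*k[1]/k[2]+c['cy']])
    T=np.arange(-18,19,2.);m=np.array([[pix(s,t,38) for t in T] for s in (-42,-39,-36,-33)])
    print(n,list(zip(T.tolist(),cv2.remap(g,m[...,0],m[...,1],1).mean(0).astype(int).tolist())))
E
```

```text
scene [(-18.0, 89), (-16.0, 88), (-14.0, 88), (-12.0, 86), (-10.0, 102), (-8.0, 194), (-6.0, 242), (-4.0, 245), (-2.0, 241), (0.0, 242), (2.0, 243), (4.0, 244), (6.0, 243), (8.0, 241), (10.0, 212), (12.0, 140), (14.0, 93), (16.0, 87), (18.0, 88)]
top [(-18.0, 90), (-16.0, 93), (-14.0, 105), (-12.0, 135), (-10.0, 169), (-8.0, 193), (-6.0, 206), (-4.0, 210), (-2.0, 211), (0.0, 212), (2.0, 212), (4.0, 211), (6.0, 205), (8.0, 186), (10.0, 154), (12.0, 120), (14.0, 97), (16.0, 91), (18.0, 89)]
```

```bash
python3 -m inch '[[[-1,0.15,0,0,0,0,0],[-1,0.2,0,0,0,0,0],[-1,0.1,0,0,0,0,0],[-1,0,0,0,0,0,0]]]'; python3 -m inch '[[[-1,0.15,0,0,0,0,0],[-1,0.12,0,0,0,0,0],[-1,0,0,0,0,0,0],[-1,0,0,0,0,0,0]]]'; python3 plan.py 645.4 121.3 69 -9.3 1
```

```text
t: 10.4
tool_pos: [628.7, 124.2, 69.0]
tcp_rot: [-3.131, 0.255, -0.0]
wrist_force: [0.1, 0.2, -3.4]
grip_width: 0.135
gripper_force: 30.0
t: 10.8
tool_pos: [638.6, 122.7, 69.0]
tcp_rot: [-3.131, 0.254, 0.0]
wrist_force: [-0.3, 0.4, -2.7]
grip_width: 0.137
gripper_force: 30.0
t 10.8 pos [638.6 122.7  69. ] delta [ 6.8 -1.4  0. ] turn deg [-0.    0.02  0.01]
[0.17, 0.01, -0.0] [-0.0, 0.0, 0.0]
```

```bash
python3 -m inch '[[[-1,0.1,0,0,0,0,0],[-1,0.07,0,0,0,0,0],[-1,0,0,0,0,0,0],[-1,0,0,0,0,0,0]]]'; python3 plan.py 645.4 121.3 69 80.7 1; python3 -c "
from h import *;print(env.read_state()['joint_positions'])"
```

```text
t: 11.2
tool_pos: [645.4, 121.6, 69.1]
tcp_rot: [-3.131, 0.254, -0.0]
wrist_force: [-1.1, 0.2, -1.8]
grip_width: 0.14
gripper_force: 30.0
t 11.2 pos [645.4 121.6  69.1] delta [-0.  -0.3 -0.1] turn deg [-0.000e+00 -1.000e-02 -8.999e+01]
[0.0, 0.01, 0.0] [-0.0, -0.0, -22.5]
[-0.02527472  0.55989649 -0.35106232  1.73918665  0.23828439  0.88445012
 -2.21174204]
```

```bash
python3 -m inch '[[[-1,0,0,0,0,0,-0.5],[-1,0,0,0,0,0,-1],[-1,0,0,0,0,0,-1],[-1,0,0,0,0,0,-1],[-1,0,0,0,0,0,-1],[-1,0,0,0,0,0,-0.5],[-1,0,0,0,0,0,0]]]'; python3 plan.py 645.4 121.5 69 80.7 1
```

```text
t: 11.9
tool_pos: [645.4, 121.6, 69.1]
tcp_rot: [-3.128, -0.294, -0.0]
wrist_force: [-2.0, 0.1, -0.5]
grip_width: 0.136
gripper_force: 30.0
t 11.9 pos [645.4 121.6  69.1] delta [ 0.  -0.1 -0.1] turn deg [-0.000e+00 -1.000e-02 -6.996e+01]
[0.0, 0.0, 0.0] [-0.0, -0.0, -17.49]
```

A small force along −x hints that the neck is close to the notch's closed end. I'll back off 1 mm and carry on turning.

```bash
python3 -m inch '[[[-1,-0.025,-0.01,-0.01,0,0,0],[-1,0,0,0,0,0,-1],[-1,0,0,0,0,0,-1],[-1,0,0,0,0,0,-1],[-1,0,0,0,0,0,-1],[-1,0,0,0,0,0,-1],[-1,0,0,0,0,0,-1],[-1,0,0,0,0,0,-1],[-1,0,0,0,0,0,-1],[-1,0,0,0,0,0,0]]]'; python3 plan.py 644.4 121.7 69.3 80.7 1
```

```text
t: 12.9
tool_pos: [644.3, 121.8, 69.4]
tcp_rot: [-2.926, -1.145, 0.0]
wrist_force: [0.2, -0.5, -2.4]
grip_width: 0.136
gripper_force: 30.0
t 12.9 pos [644.3 121.8  69.4] delta [ 0.1 -0.1 -0.1] turn deg [-1.000e-02 -0.000e+00 -3.797e+01]
[0.0, 0.0, 0.0] [-0.0, -0.0, -9.49]
```

```bash
python3 -m inch '[[[-1,0,0,0,0,0,-1],[-1,0,0,0,0,0,-1],[-1,0,0,0,0,0,-1],[-1,0,0,0,0,0,-1],[-1,0,0,0,0,0,-1],[-1,0,0,0,0,0,-1],[-1,0,0,0,0,0,-1],[-1,0,0,0,0,0,-1],[-1,0,0,0,0,0,-1],[-1,0,0,0,0,0,-0.5]]]'; python3 plan.py 644.4 121.7 69.3 80.7 1
```

```text
t: 13.9
tool_pos: [644.3, 121.8, 69.4]
tcp_rot: [-2.394, -2.034, 0.0]
wrist_force: [-0.3, 0.1, -3.1]
grip_width: 0.137
gripper_force: 30.0
t 13.9 pos [644.3 121.8  69.4] delta [ 0.1 -0.1 -0.1] turn deg [-0.   -0.   -0.01]
[-0.0, 0.0, 0.0] [-0.0, -0.0, -0.0]
```

```bash
python3 -m inch '[[[-1,0,0,0.02,0,0,0],[-1,0,0,0,0,0,0]]]'; python3 -m inch '[[[-0.4,0,0,0,0,0,0],[-0.4,0,0,0,0,0,0],[-0.4,0,0,0,0,0,0],[-0.4,0,0,0,0,0,0],[-0.4,0,0,0,0,0,0],[-0.4,0,0,-0.1,0,0,0],[-0.4,0,0,-0.4,0,0,0],[-0.4,0,0,-0.6,0,0,0],[-0.4,0,0,-0.8,0,0,0],[-0.4,0,0,0,0,0,0]]]'
```

```text
t: 14.1
tool_pos: [644.5, 121.8, 68.9]
tcp_rot: [2.397, 2.03, 0.001]
wrist_force: [-0.1, -0.2, 0.7]
grip_width: 0.134
gripper_force: 30.0
t: 15.1
tool_pos: [646.4, 123.0, 150.2]
tcp_rot: [2.392, 2.032, 0.009]
wrist_force: [-0.1, -0.6, -0.2]
grip_width: 0.299
gripper_force: 0.0
```

Released. Next I'll pull back toward the robot (tool y is along −x here) and check.

```bash
python3 plan.py 490 140 210 80.7 6
```

```text
t 15.1 pos [646.4 123.  150.2] delta [-156.4   17.    59.8] turn deg [ 0.34 -0.14  0.02]
[-0.03, -0.65, -0.25] [0.01, -0.01, 0.0]
[-0.04, -0.65, -0.25] [0.01, -0.0, 0.0]
[-0.03, -0.66, -0.25] [0.02, -0.01, 0.0]
[-0.04, -0.65, -0.25] [0.01, -0.0, 0.0]
[-0.03, -0.66, -0.26] [0.02, -0.01, 0.0]
[-0.04, -0.65, -0.25] [0.01, -0.0, 0.0]
```

```bash
python3 -m inch '[[[-0.4,0,0,-0.4,0,0,0],[-0.4,-0.03,-0.65,-0.25,0,0,0],[-0.4,-0.03,-0.65,-0.25,0,0,0],[-0.4,-0.03,-0.65,-0.25,0,0,0],[-0.4,-0.03,-0.65,-0.25,0,0,0],[-0.4,-0.03,-0.65,-0.25,0,0,0],[-0.4,-0.03,-0.65,-0.25,0,0,0],[-0.4,0,0,0,0,0,0],[-0.4,0,0,0,0,0,0]]]'
python3 - <<'E'
from m import *
yaw=np.radians(-9.3);e=np.array([np.cos(yaw),np.sin(yaw)]);nn=np.array([-e[1],e[0]]);O=np.array([674.2,115.9])
I=[]
for n in('scene','top'):
    p,d=snap(n);c=vision.get_calibration(n);X=cloud(c,d);x,y,z=X[...,0],X[...,1],X[...,2]
    s=(abs(x-645)<50)&(abs(y-121)<50)&(z>80)&(z<110)
    if s.sum()>20:
        k,a,w,h=rect(X[s]);print(n,'bar',k,a,w,h,np.median(z[s]),'rail frame',(k-O)@e,(k-O)@nn,'ang',a+9.3)
    g=cv2.cvtColor(p,cv2.COLOR_RGB2GRAY);P=np.array(c['pose'])
    def pix(s,t,z):
        w=np.append(O+e*s+nn*t,z);q=P[:3,:3].T@(w-P[:3,3]);return np.float32([c['fx']*q[0]/q[2]+c['cx'],c['fy']*q[1]/q[2]+c['cy']])
    S=np.arange(-60,-42,3.);g0=cv2.cvtColor(np.load(n+'0.npz')['p'],cv2.COLOR_RGB2GRAY)
    for T in([-36,-30],[30,36]):
        m=np.array([[pix(q,t,30) for t in T] for q in S]);print(n,T,[cv2.remap(i,m[...,0],m[...,1],1).mean(1).astype(int).tolist() for i in(g0,g)])
    I.append(p)
A=cv2.resize(I[0][130:250,170:290],(400,400),interpolation=2);B=cv2.resize(I[1][60:180,190:310],(400,400),interpolation=2)
cv2.imwrite('pics/final.png',np.hstack([A,B])[:,:,::-1])
E
```

```text
t: 16.0
tool_pos: [489.3, 139.7, 221.7]
tcp_rot: [2.393, 2.033, 0.001]
wrist_force: [0.4, -0.9, 0.4]
grip_width: 0.302
gripper_force: 0.0
scene bar [642.4 130.8] 81.9 45.6 16.3 92.93804641339551 rail frame -33.78990871617662 9.56514866337454 ang 91.2
scene [-36, -30] [[246, 245, 205, 91, 58, 79], [250, 249, 214, 97, 62, 84]]
scene [30, 36] [[246, 247, 202, 98, 55, 80], [250, 251, 211, 104, 58, 84]]
top bar [644.7 121.6] 80.6 63.9 13.8 95.96729497499155 rail frame -30.03338541428997 0.8577648609696364 ang 89.89999999999999
top [-36, -30] [[215, 212, 193, 145, 102, 91], [217, 213, 195, 150, 104, 93]]
top [30, 36] [[216, 213, 195, 151, 106, 91], [95, 95, 95, 94, 94, 101]]
```

View pics/final.png

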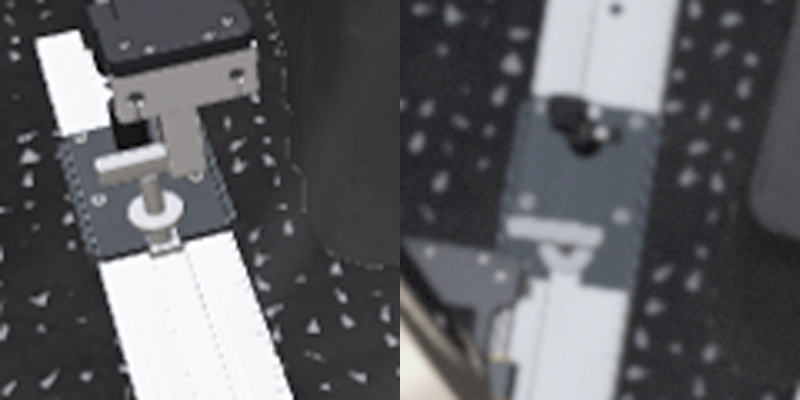

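The bolt stands upright in the notch with its bar square across the rail (scene crop (130,160), top crop (553,230)). The plate's front edge has not moved and the robot is clear. Handing in.

```bash
python3 -c "
from plant import ticket;print(ticket.close_job())"
```

```text
the job is handed in; nothing more can be done
None
```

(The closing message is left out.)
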